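# Load the test rack with cooled converter modules in reverse order

### The arm

A 6-joint arm with a two-finger parallel gripper is mounted at the origin on the work surface. World frame = base frame: x ahead of the robot, y to its left, z up, the work surface at z = 0. Lengths are in m, angles in rad, forces in N, time in s.
With the tool pointing down it reaches from about 0.425 to 0.95 m from the base axis. Payload 3.5 kg.
Tool frame: the origin (TCP) lies between the finger pads; the fingertips stand 14 mm ahead of it and the grasp point (between the pads) lies 5 mm behind it; z points along the fingers, y is the direction in which the jaws open and shut (so a half turn about z gives the same grasp; the last joint's range is limited). The gripper opens to 85 mm and grips with 20 to 120 N. Pads are 22 mm wide; open, the fingers measure 114 mm over their backs; the gripper's body (76 mm by 85 mm) begins 54 mm behind the grasp point. The pads swing forward as they close: fully open they stand 13 mm farther back than shut.
Start: joints at [1.013, 0.286, 1.577, -0, 1.279, -0.15], TCP at [0.268, 0.62, 0.245] pointing down, gripper open.
Joint ranges: [-2.77, 2.77], [-0.9, 2.22], [0.21, 2.48], [-1.53, 4.67], [0.24, 2.81], [-2.84, 2.84]. Speed limits (rad/s): [2.79, 2.79, 3.14, 3.14, 3.14, 3.14].

### API

Orientations are given as a unit quaternion [x, y, z, w].
In Python, from plant import ctrl gives the robot as it stands. The module is installed in compiled form; this text tells all that it offers.
- The arm moves only by the tool servo_tool, never from a script. Its argument "increments" is text: rows parted by semicolons, each of 7 numbers parted by spaces: the turn, a rotation vector about the tool's x, y, z in rad, then the shift along the tool's x, y, z in cm, then the finger opening in cm, from 0 to 8.54. In form: ax ay az dx dy dz claw; .... A call has 1 to 10 rows; each row is the pose to reach, as a shift and turn from the pose commanded when the call began, along the tool's axes at that moment; what a row does not reach only later rows make up. A row lasts 1/12 s, in which the tool goes at most 41.7 mm and 7.16 degrees, less where a joint would pass 70% of its speed; a pose out of reach is approached as far as the arm can. A call with a gripper value outside its range is refused whole. The fingers move at their own pace and stop on an object; "grip_force" is the grip in N (left out, the last holds). Time passes only in rows, so rows that repeat a pose let the fingers close. It gives the time, the measured TCP pose, the force and the opening at its end, in the units of the state.
- ctrl.get_state(): the state, without advancing time (a new reading comes with each control period).
- ctrl.read_camera(name): name is "side" or "top"; returns (picture, depth): 384x512x3 uint8, red, green, blue; 384x512 float32, m along the optical axis (not along the pixel's ray), 0 where there is no reading.
- ctrl.camera_info(name): a dict with "camera_matrix" (3x3 intrinsics, pixels), "world_to_cam" (4x4, takes a point from world to camera coordinates). Camera axes: x right, y down, z forward; pixel columns grow to the right and rows downward; lengths in m; the calibration is good to about 2 mm. A picture is of the moment at which its call begins. camera_info takes no time and is no camera call.
- ctrl.sign_off(): hands the job in, once; it reports no verdict.
The state is a dict: "time": time; "qpos": joint angles; "dq": joint speeds; "joint_efforts": joint torques, N m; "eef_pos": TCP position; "tcp_rot": TCP orientation; "contact_force": force on the tool from outside, world axes, zero at the start; "wrist_torque": the same for the moment, N m; "opening": opening from 0.0 (shut) to 1.0 (fully open).
Only numpy, scipy, OpenCV 4.12 (cv2) and the standard library are available. Lean on these libraries where they do the work, as an engineer would, in place of code of your own. Each camera call takes 0.05 s, during which the arm holds its last target.

### The job

Move all four converter modules from the wooden cooling rack to the green test rack in reverse order along the row: the module nearest the robot goes into the test pocket farthest from the robot, the second nearest into the second farthest, and so on until the farthest one stands in the nearest pocket. Stand each upright on the floor of its own pocket, terminal block up, and set it down rather than dropping it.

Things in the scene. Friction and masses are not known exactly. Their poses are not given: they have to be found in the camera images.
- red_mid (a point): centre (half-way up) of the red module: a loose upright converter module 36 x 28 x 60 mm (its x, y, z), 0.1 to 0.2 kg, ribbed bare aluminium body, its whole top 12 mm a red terminal block with four screw heads. z is up; y is the thin 28 mm direction, across the row, best for the fingers
- yellow_mid (a point): centre (half-way up) of the yellow module: a loose upright converter module 36 x 28 x 60 mm (its x, y, z), 0.1 to 0.2 kg, ribbed bare aluminium body, its whole top 12 mm a yellow terminal block with four screw heads. z is up; y is the thin 28 mm direction, across the row, best for the fingers
- blue_mid (a point): centre (half-way up) of the blue module: a loose upright converter module 36 x 28 x 60 mm (its x, y, z), 0.1 to 0.2 kg, ribbed bare aluminium body, its whole top 12 mm a blue terminal block with four screw heads. z is up; y is the thin 28 mm direction, across the row, best for the fingers
- white_mid (a point): centre (half-way up) of the white module: a loose upright converter module 36 x 28 x 60 mm (its x, y, z), 0.1 to 0.2 kg, ribbed bare aluminium body, its whole top 12 mm a white terminal block with four screw heads. z is up; y is the thin 28 mm direction, across the row, best for the fingers
- red_cradle: fixed red shallow tray 52 x 46 mm on the wooden cooling rack, where the red module stands at the start (its place along the row varies). Origin at the centre of its underside, 12 mm above the table; x along the row away from the robot; floor top 4 mm and rim top 10 mm above the origin. The module stands up to 3 mm off its centre and turned up to 0.1 rad
- yellow_cradle: fixed yellow shallow tray 52 x 46 mm on the wooden cooling rack, where the yellow module stands at the start (its place along the row varies). Origin at the centre of its underside, 12 mm above the table; x along the row away from the robot; floor top 4 mm and rim top 10 mm above the origin. The module stands up to 3 mm off its centre and turned up to 0.1 rad
- blue_cradle: fixed blue shallow tray 52 x 46 mm on the wooden cooling rack, where the blue module stands at the start (its place along the row varies). Origin at the centre of its underside, 12 mm above the table; x along the row away from the robot; floor top 4 mm and rim top 10 mm above the origin. The module stands up to 3 mm off its centre and turned up to 0.1 rad
- white_cradle: fixed white shallow tray 52 x 46 mm on the wooden cooling rack, where the white module stands at the start (its place along the row varies). Origin at the centre of its underside, 12 mm above the table; x along the row away from the robot; floor top 4 mm and rim top 10 mm above the origin. The module stands up to 3 mm off its centre and turned up to 0.1 rad
- cool_rack: fixed wooden cooling rack, board 232 x 66 x 12 mm with 26 mm high end strips, holding the four cradles; left or right of the middle of the table. Origin at the centre of its underside, on the table; x along the row away from the robot, y to the left. Cradle centres at x = -81, -27, 27, 81 mm
- test_rack: fixed green and black test rack, 232 x 56 mm, row of four empty pockets, on the side opposite the cooling rack. Origin at the centre of its underside, on the table; x along the row away from the robot, y left. Pocket centres at x = -81, -27, 27, 81 mm, y = 0; each 50 (x) by 42 mm (y), floor 16 mm and rims 22 mm above the table: a module standing in one has its centre 46 mm above the table

How it is judged:
By the outcome, as a careful person would: the job done as asked, in the order asked, and still so for the second after the job is handed in, with the robot touching nothing.
It also fails if it takes over 112 s, if anything falls off the work surface, if the arm or the gripper's body presses on something with over 40 N, if the wrist force passes 120 N, or if a joint passes its speed limit or range.

## Working session

There is one attempt and no reset: what is moved stays moved. The work goes in short steps, Python scripts to look and compute and a tool call to move; the robot and the scene stay as the last step left them, time stands still between calls to the robot, and variables do not carry over. Pictures are saved under pics/ and viewed, and the job is handed in when it is done.

Besides the shell and the picture viewer there is one more tool, called after "Call:" by a JSON object that holds its "method" and its "body", one argument or row to a line. servo_tool: Moves the arm, as the interface text tells. Its arguments: {"type":"object","properties":{"increments":{"type":"string"},"grip_force":{"type":"number"}},"required":["increments"]}

```bash
mkdir -p pics
python3 - <<'E'
from plant import ctrl
import cv2,numpy as np
for n in("top","side"):
    p,d=ctrl.read_camera(n); cv2.imwrite(f"pics/{n}0.png",p[:,:,::-1]); np.savez(f"{n}0.npz",p=p,d=d)
    i=ctrl.camera_info(n); print(n,np.round(i["camera_matrix"],1).tolist(),np.round(i["world_to_cam"],3).tolist())
print(ctrl.get_state())
E
```

```text
top [[488.4, 0.0, 256.5], [0.0, 488.4, 203.5], [0.0, 0.0, 1.0]] [[-0.021, -1.0, 0.018, -0.007], [-0.995, 0.019, -0.093, 0.531], [0.093, -0.02, -0.996, 0.889], [0.0, 0.0, 0.0, 1.0]]
side [[392.7, 0.0, 260.6], [0.0, 392.7, 188.4], [0.0, 0.0, 1.0]] [[0.785, -0.619, 0.012, -0.423], [-0.4, -0.521, -0.754, 0.264], [0.473, 0.588, -0.656, 0.57], [0.0, 0.0, 0.0, 1.0]]
{'time': 0.1, 'qpos': array([ 1.01302911e+00,  2.87127482e-01,  1.57805572e+00, -2.24889403e-05,
        1.27858350e+00, -1.50004382e-01]), 'dq': array([-0.00058938, -0.00309314, -0.00384824, -0.00128707, -0.00079855,
       -0.00141286]), 'joint_efforts': array([ 7.08083317e-04, -4.07293653e+01, -2.93699419e+01, -1.51366107e-04,
        3.37078956e-03, -5.65434579e-07]), 'eef_pos': array([0.26735032, 0.61917556, 0.24403825]), 'tcp_rot': array([ 2.02468569e-01,  9.79288158e-01, -1.02339508e-03, -3.66606012e-04]), 'contact_force': array([-0.05301223, -0.662959  ,  0.01278842]), 'wrist_torque': array([ 0.00843918,  0.01523441, -0.00837078]), 'opening': 0.9984880120428424}
```

View pics/top0.png

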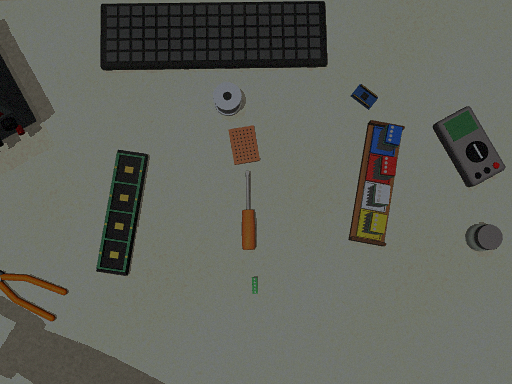

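View pics/side0.png

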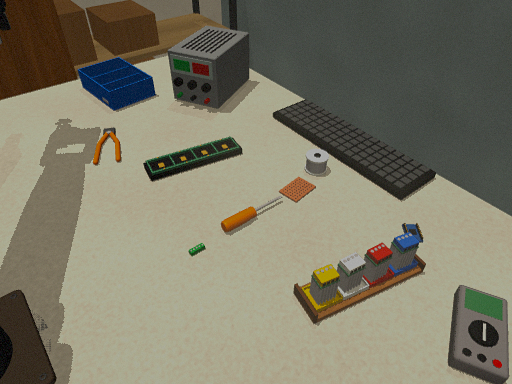

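The robot is at the bottom of the top view. The cooling rack is on the right, spanning (352,243) to (388,122), and its order from near to far is yellow, white, red, blue. The empty green rack is on the left, (113,272) to (133,152). Next I measure with depth.

```bash
cat > h.py <<'E'
import numpy as np,cv2
from plant import ctrl
def cloud(n,d):
    i=ctrl.camera_info(n);K=i["camera_matrix"];T=np.linalg.inv(i["world_to_cam"])
    v,u=np.mgrid[:d.shape[0],:d.shape[1]]
    P=np.stack([(u-K[0,2])/K[0,0]*d,(v-K[1,2])/K[1,1]*d,d],-1)
    return P@T[:3,:3].T+T[:3,3]
E
python3 - <<'E'
from h import *
for n in("top","side"):
    z=np.load(n+"0.npz");p,d=z["p"],z["d"];W=cloud(n,d);hsv=cv2.cvtColor(p,cv2.COLOR_RGB2HSV)
    ok=d>0
    tab=ok&(W[...,0]>.4)&(W[...,0]<.7)&(abs(W[...,1])<.1); print(n,"table z",np.median(W[tab][:,2]))
    # modules
    m=ok&(W[...,2]>.066)&(W[...,2]<.086)&(W[...,1]<-.1)&(W[...,1]>-.35)&(W[...,0]>.35)&(W[...,0]<.8)
    k,l,s,c=cv2.connectedComponentsWithStats(m.astype(np.uint8))
    for j in range(1,k):
        if s[j,4]<40: continue
        q=W[l==j]; r=cv2.minAreaRect((q[:,:2]*1000).astype(np.float32))
        print(n,j,s[j,4],np.round(c[j]),"rect",np.round(r[0],1),np.round(r[1],1),round(r[2],1),"z",np.round(np.percentile(q[:,2],[5,50,95]),4),np.median(p[l==j],axis=0))
    for nm,y0,y1 in(("test",.1,.4),("cool",-.4,-.1)):
        m=ok&(W[...,2]>.009)&(W[...,2]<.035)&(W[...,1]>y0)&(W[...,1]<y1)&(W[...,0]>.35)&(W[...,0]<.75)
        k,l,s,c=cv2.connectedComponentsWithStats(m.astype(np.uint8))
        for j in range(1,k):
            if s[j,4]<300: continue
            q=W[l==j]; r=cv2.minAreaRect((q[:,:2]*1000).astype(np.float32))
            print(n,nm,s[j,4],np.round(c[j]),np.round(r[0],1),np.round(r[1],1),round(r[2],1),np.round(np.percentile(q[:,2],[5,50,95]),4))
t=cv2.imread("pics/top0.png")
a=cv2.resize(t[110:255,330:420],None,fx=4,fy=4,interpolation=cv2.INTER_CUBIC)
b=cv2.resize(t[140:285,85:160],None,fx=4,fy=4,interpolation=cv2.INTER_CUBIC)
cv2.imwrite("pics/crop0.png",np.hstack([b,a]))
E
```

```text
top table z 0.00017399329321537982
top 1 308 [393. 135.] rect [ 646.4 -265.4] [28.  35.3] 75.5 z [0.0688 0.076  0.0784] [ 23.  53. 110.]
top 2 304 [388. 166.] rect [ 589.9 -253. ] [27.2 35.2] 82.0 z [0.0705 0.076  0.0784] [110.  25.  22.]
top 3 305 [382. 194.] rect [ 539.3 -239.6] [27.3 34.2] 81.4 z [0.0706 0.0757 0.0786] [111. 115. 122.]
top 5 309 [378. 223.] rect [ 488.2 -230.7] [27.2 34.1] 78.5 z [0.0709 0.0758 0.0784] [111. 108.  29.]
top test 3806 [121. 213.] [521.3 235.9] [ 56.6 232.2] 80.5 [0.013  0.0167 0.0232]
top cool 713 [448. 135.] [ 650.5 -381.6] [36.7 95.4] 90.0 [0.013  0.0309 0.0341]
top cool 2481 [371. 186.] [ 567.8 -246.6] [ 66.8 232.8] 78.3 [0.0106 0.0162 0.0277]
side table z 0.0002100714139964266
side 1 321 [406. 242.] rect [ 644.2 -266.1] [26.7 34.6] 75.5 z [0.0678 0.0755 0.0774] [ 43.  85. 148.]
side 2 340 [379. 253.] rect [ 588.3 -254.3] [27.2 35.9] 80.9 z [0.0681 0.0757 0.0772] [161.  37.  26.]
side 3 357 [352. 263.] rect [ 536.9 -240.1] [26.6 34.6] 81.1 z [0.0683 0.0756 0.0773] [169. 169. 167.]
side 4 384 [326. 275.] rect [ 485.9 -230.8] [27.8 34.4] 78.9 z [0.0678 0.0757 0.0774] [171. 149.   0.]
side test 1702 [191. 157.] [520.2 236.3] [ 59.9 232.6] 80.5 [0.0116 0.0168 0.0227]
side cool 2676 [356. 288.] [ 565.5 -246.9] [ 66.5 233.3] 78.1 [0.0106 0.0172 0.0307]
side cool 740 [464. 302.] [ 648.4 -381.8] [92.6 36. ] 0.2 [0.0144 0.0315 0.0336]
```

View pics/crop0.png

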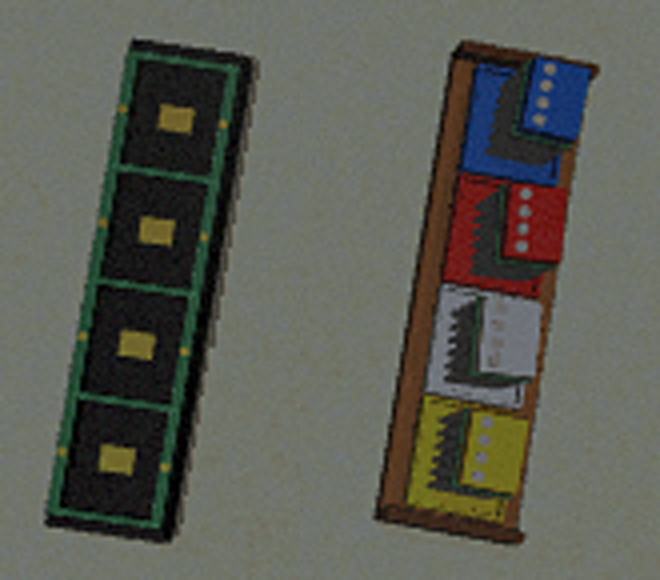

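Top and side measurements agree within 2.5 mm, the sizes match, and the tops are at 0.076 m as they should be. I use the averages of the two cameras.

```bash
cat >> h.py <<'E'
from scipy.spatial.transform import Rotation as Ro
MOD=dict(yellow=(.4870,-.2308,78.7),white=(.5381,-.2399,81.2),red=(.5891,-.2536,81.4),blue=(.6453,-.2657,75.5))
PK=dict(yellow=(.6007,.2227,80.5),white=(.5474,.2316,80.5),red=(.4942,.2406,80.5),blue=(.4409,.2495,80.5))
def go(x,y,z,jaw):
    s=ctrl.get_state();R=Ro.from_quat(s["tcp_rot"]);p=s["eef_pos"]
    a=np.radians(jaw);ty=np.array([np.cos(a),np.sin(a),0])
    if ty@R.as_matrix()[:,1]<0: ty=-ty
    tz=np.array([0,0,-1.]);tx=np.cross(ty,tz)
    T=Ro.from_matrix(np.stack([tx,ty,tz],1))
    print("t",round(s["time"],2),"p",p.round(4),"F",s["contact_force"].round(2),"open",round(float(s["opening"]),3),"q",s["qpos"].round(2))
    print("  rot",(R.inv()*T).as_rotvec().round(3),"shift cm",(R.inv().apply(np.array([x,y,z])-p)*100).round(2))
E
cat > g.sh <<'E'
python3 -c "
from h import *
$1"
E
bash g.sh 'go(.5,.2,.2,79)'
```

```text
t 0.1 p [0.2674 0.6192 0.244 ] F [-0.05 -0.66  0.01] open 0.998 q [ 1.01  0.29  1.58 -0.    1.28 -0.15]
  rot [-0.002 -0.001 -0.216] shift cm [-37.98 -29.25   4.46]
```

Call:
{"method": "servo_tool", "body": {
  "increments": "0 0 -0.02 -2 -1.5 0.2 8.5; 0 0 -0.04 -5 -3.9 0.6 8.5; 0 0 -0.07 -8 -6.2 1 8.5; 0 0 -0.09 -11 -8.5 1.3 8.5; 0 0 -0.12 -14 -10.8 1.6 8.5; 0 0 -0.15 -17 -13.1 2 8.5; 0 0 -0.17 -20 -15.4 2.3 8.5; 0 0 -0.19 -23 -17.7 2.7 8.5; 0 0 -0.21 -26 -20 3 8.5; 0 0 -0.216 -28 -21.6 3.3 8.5",
  "grip_force": 40
}}

```text
time: 0.93
eef_pos: [0.4399, 0.3076, 0.2117]
tcp_rot: [0.096, 0.995, -0.001, -0.0]
contact_force: [0.2, 0.5, 0.3]
opening: 0.996
```

```bash
bash g.sh 'go(*MOD["yellow"][:2],.18,MOD["yellow"][2])'
```

```text
t 0.93 p [0.4399 0.3076 0.2117] F [0.22 0.46 0.29] open 0.996 q [ 0.42  0.01  1.95 -0.    1.18 -0.96]
  rot [-0.001 -0.     0.005] shift cm [-14.93 -51.94   3.22]
```

Call:
{"method": "servo_tool", "body": {
  "increments": "0 0 0 -1 -3.5 0 8.5; 0 0 0 -2 -7 0.3 8.5; 0 0 0 -3.1 -10.8 0.6 8.5; 0 0 0 -4.2 -14.6 0.9 8.5; 0 0 0 -5.3 -18.4 1.2 8.5; 0 0 0 -6.4 -22.2 1.5 8.5; 0 0 0 -7.5 -26 1.8 8.5; 0 0 0 -8.6 -29.8 2 8.5; 0 0 0 -9.6 -33.4 2.2 8.5; 0 0 0 -10.5 -36.5 2.4 8.5"
}}

```text
time: 1.77
eef_pos: [0.472, -0.0703, 0.188]
tcp_rot: [0.096, 0.995, -0.0, -0.0]
contact_force: [0.4, -0.5, 0.3]
opening: 0.995
```

Call:
{"method": "servo_tool", "body": {
  "increments": "0 0 0 -1 -3.5 0.2 8.5; 0 0 0 -2 -7 0.4 8.5; 0 0 0 -3 -10.5 0.6 8.5; 0 0 0 -3.8 -13.5 0.7 8.5; 0 0 0 -4.2 -14.9 0.8 8.5; 0 0 0 -4.4 -15.4 0.8 8.5; 0 0 0 -4.4 -15.4 0.8 8.5; 0 0 0 -4.4 -15.4 0.8 8.5"
}}

```text
time: 2.43
eef_pos: [0.4862, -0.2264, 0.18]
tcp_rot: [0.096, 0.995, 0.001, -0.0]
contact_force: [0.6, 0.4, 0.2]
opening: 0.997
```

```bash
bash g.sh 'go(*MOD["yellow"][:2],.046,MOD["yellow"][2])'
```

```text
t 2.43 p [ 0.4862 -0.2264  0.18  ] F [0.59 0.4  0.23] open 0.997 q [-0.63  0.05  1.97  0.    1.12 -2.01]
  rot [ 0.001 -0.001  0.006] shift cm [-0.18 -0.43 13.4 ]
```

Call:
{"method": "servo_tool", "body": {
  "increments": "0 0 0.006 -0.2 -0.4 0.5 8.5; 0 0 0.006 -0.2 -0.4 2 8.5; 0 0 0.006 -0.2 -0.4 4 8.5; 0 0 0.006 -0.2 -0.4 6 8.5; 0 0 0.006 -0.2 -0.4 8 8.5; 0 0 0.006 -0.2 -0.4 10 8.5; 0 0 0.006 -0.2 -0.4 11.5 8.5; 0 0 0.006 -0.2 -0.4 12.7 8.5; 0 0 0.006 -0.2 -0.4 13.4 8.5; 0 0 0.006 -0.2 -0.4 13.4 8.5"
}}

```text
time: 3.27
eef_pos: [0.4868, -0.2305, 0.0447]
tcp_rot: [0.098, 0.995, 0.001, -0.001]
contact_force: [0.4, -0.4, -0.2]
opening: 0.993
```

```bash
bash g.sh 'go(*MOD["yellow"][:2],.046,MOD["yellow"][2])
p,d=ctrl.read_camera("side"); cv2.imwrite("pics/s1.png",cv2.resize(p[180:340,250:470],None,fx=3.5,fy=3.5)[:,:,::-1])'
```

```text
t 3.27 p [ 0.4868 -0.2305  0.0447] F [ 0.37 -0.43 -0.21] open 0.993 q [-0.63  0.25  2.03  0.    0.86 -2.  ]
  rot [ 0.001 -0.003  0.   ] shift cm [-0.03 -0.02 -0.13]
```

View pics/s1.png

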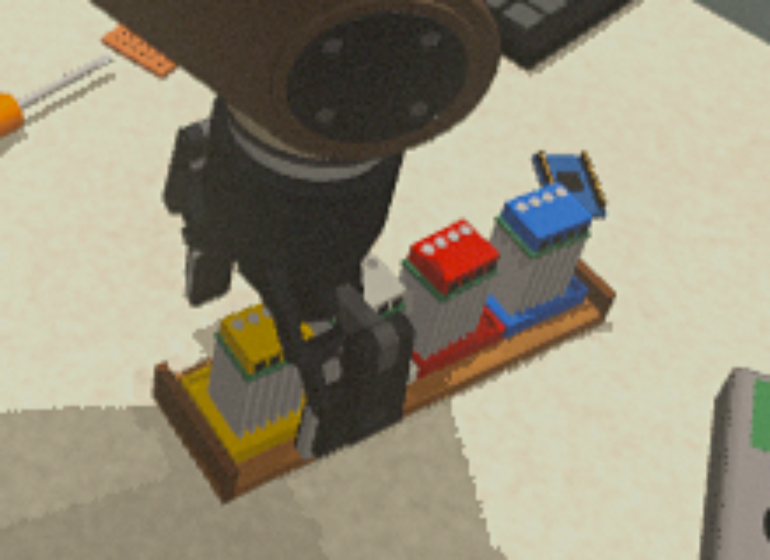

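The jaws straddle the yellow module, with the front finger at crop (355,390) and the module at (260,380). No contact yet, so I close.

Call:
{"method": "servo_tool", "body": {
  "increments": "0 0 0 0 0 0 6.5; 0 0 0 0 0 0 5; 0 0 0 0 0 0 3.5; 0 0 0 0 0 0 2; 0 0 0 0 0 0 2; 0 0 0 0 0 0 2; 0 0 0 0 0 0 2; 0 0 0 0 0 0 2; 0 0 0 0 0 0 2; 0 0 0 0 0 0 2"
}}

```text
time: 4.15
eef_pos: [0.488, -0.2322, 0.0471]
tcp_rot: [0.099, 0.995, -0.0, 0.0]
contact_force: [-1.0, 1.2, 5.6]
opening: 0.323
```

```bash
bash g.sh 'go(*MOD["yellow"][:2],.18,80.5)'
```

```text
t 4.15 p [ 0.488  -0.2322  0.0471] F [-1.04  1.18  5.55] open 0.323 q [-0.63  0.25  2.03  0.    0.86 -2.  ]
  rot [-0.     0.001 -0.032] shift cm [  0.11   0.11 -13.29]
```

Call:
{"method": "servo_tool", "body": {
  "increments": "0 0 0 0 0 -0.5 2; 0 0 0 0 0 -1.2 2; 0 0 0 0 0 -2.2 2; 0 0 0 0 0 -3.6 2; 0 0 0 0 0 -5.4 2; 0 0 0 0 0 -7.5 2; 0 0 0 0 0 -9.6 2; 0 0 0 0 0 -11.5 2; 0 0 -0.02 0 -0 -12.8 2; 0 0 -0.032 0 0 -13.3 2"
}}

```text
time: 4.98
eef_pos: [0.4886, -0.2326, 0.1826]
tcp_rot: [0.082, 0.997, -0.001, 0.002]
contact_force: [-0.0, -0.4, -1.3]
opening: 0.32
```

```bash
bash g.sh 'go(*PK["yellow"][:2],.18,80.5)
p,d=ctrl.read_camera("side"); cv2.imwrite("pics/s2.png",cv2.resize(p[120:340,220:470],None,fx=2.5,fy=2.5)[:,:,::-1])'
```

```text
t 4.98 p [ 0.4886 -0.2326  0.1826] F [-0.05 -0.45 -1.26] open 0.32 q [-0.63  0.05  1.96 -0.    1.12 -2.04]
  rot [-0.002  0.004  0.001] shift cm [-3.59 46.75  0.17]
```

View pics/s2.png

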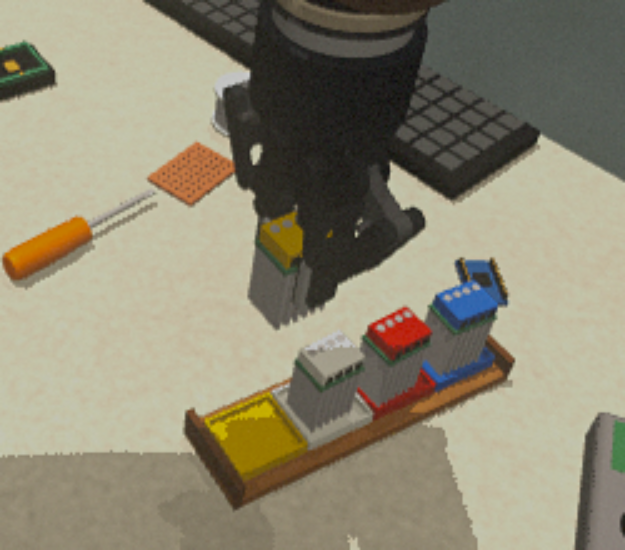

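Yellow is held (opening 27 mm, cap at crop (280,240)) and its cradle is empty. Now the traverse.

Call:
{"method": "servo_tool", "body": {
  "increments": "0 0 0 -0.05 0.8 0 2; 0 0 0 -0.2 2.4 0 2; 0 0 0 -0.4 4.9 0 2; 0 0 0 -0.6 7.9 0 2; 0 0 0 -0.8 11 0 2; 0 0 0 -1.1 14.2 0 2; 0 0 0 -1.3 17.4 0 2; 0 0 0 -1.6 20.6 0 2; 0 0 0 -1.8 23.8 0 2; 0 0 0 -2.1 27 0 2"
}}

```text
time: 5.87
eef_pos: [0.5516, 0.0332, 0.1774]
tcp_rot: [0.083, 0.997, 0.0, -0.002]
contact_force: [0.5, -0.3, -1.6]
opening: 0.319
```

Call:
{"method": "servo_tool", "body": {
  "increments": "0 0 0 -0.2 3.2 0 2; 0 0 0 -0.5 6.4 0 2; 0 0 0 -0.7 9.6 0 2; 0 0 0 -1 12.8 0 2; 0 0 0 -1.2 15.5 0 2; 0 0 0 -1.35 17.6 0 2; 0 0 0 -1.45 19 0 2; 0 0 0 -1.5 19.7 0 2; 0 0 0 -1.5 19.7 0 2; 0 0 0 -1.5 19.7 0 2"
}}

```text
time: 6.7
eef_pos: [0.5997, 0.2223, 0.1785]
tcp_rot: [0.083, 0.997, -0.001, -0.001]
contact_force: [0.0, -0.5, -1.4]
opening: 0.321
```

```bash
bash g.sh 'go(*PK["yellow"][:2],.065,80.5)
p,d=ctrl.read_camera("side"); W=cloud("side",d); cv2.imwrite("pics/s3.png",cv2.resize(p[20:220,100:320],None,fx=3,fy=3)[:,:,::-1])
m=(d>0)&(W[...,1]>.1)&(W[...,2]>.12)&(W[...,2]<.16)&(abs(W[...,0]-.6)<.06)
h=cv2.cvtColor(p,cv2.COLOR_RGB2HSV); y=(d>0)&(h[...,1]>150)&(abs(h[...,0].astype(int)-28)<6)&(W[...,1]>.15)&(W[...,2]>.15)
print(m.sum(),np.percentile(W[m],[2,50,98],axis=0).round(4)); print(y.sum(),np.percentile(W[y],[2,50,98],axis=0).round(4))'
```

```text
t 6.7 p [0.5997 0.2223 0.1785] F [ 0.   -0.45 -1.43] open 0.321 q [ 0.2   0.27  1.72 -0.    1.15 -1.21]
  rot [-0.001 -0.001  0.   ] shift cm [-0.11  0.07 11.35]
432 [[0.5803 0.2072 0.1215]
 [0.6405 0.4917 0.1467]
 [0.6594 0.5322 0.1592]]
64 [[0.5626 0.1779 0.197 ]
 [0.5826 0.2157 0.2076]
 [0.6032 0.2386 0.3318]]
```

View pics/s3.png

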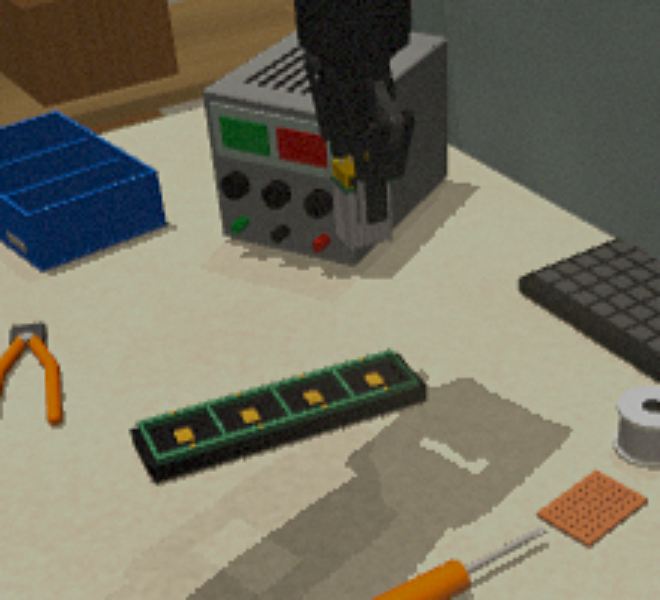

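Yellow is upright above the far pocket (crop (375,380)); its −x face reads 0.58, which fits. Lowering.

Call:
{"method": "servo_tool", "body": {
  "increments": "0 0 0 0 0 0.5 2; 0 0 0 -0.1 0.05 2 2; 0 0 0 -0.1 0.05 4 2; 0 0 0 -0.1 0.05 6 2; 0 0 0 -0.1 0.05 8 2; 0 0 0 -0.1 0.05 9.7 2; 0 0 0 -0.1 0.05 10.8 2; 0 0 0 -0.1 0.05 11.3 2; 0 0 0 -0.1 0.05 11.3 2; 0 0 0 -0.1 0.05 11.3 2"
}}

```text
time: 7.58
eef_pos: [0.6017, 0.2228, 0.067]
tcp_rot: [0.083, 0.997, 0.0, 0.0]
contact_force: [0.2, 0.5, -0.1]
opening: 0.322
```

```bash
bash g.sh 'go(*PK["yellow"][:2],.046,80.5)
p,d=ctrl.read_camera("side");cv2.imwrite("pics/s4.png",cv2.resize(p[60:190,130:270],None,fx=5,fy=4.5)[:,:,::-1])'
```

```text
t 7.58 p [0.6017 0.2228 0.067 ] F [ 0.15  0.54 -0.06] open 0.322 q [ 0.2   0.41  1.77 -0.    0.96 -1.21]
  rot [ 0.     0.001 -0.001] shift cm [ 0.1  -0.03  2.1 ]
```

View pics/s4.png

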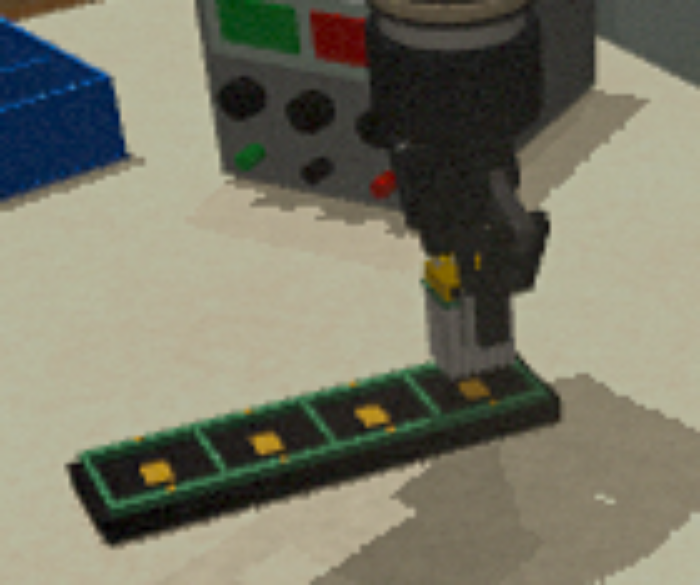

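Yellow is just above the far pocket (crop (470,360)) and well centred. Last 2 cm slowly.

Call:
{"method": "servo_tool", "body": {
  "increments": "0 0 0 0 0 0.4 2; 0 0 0 0 0 0.8 2; 0 0 0 0 0 1.2 2; 0 0 0 0 0 1.4 2; 0 0 0 0 0 1.6 2; 0 0 0 0 0 1.7 2; 0 0 0 0 0 1.7 2; 0 0 0 0 0 1.7 2"
}}

```text
time: 8.3
eef_pos: [0.6012, 0.2231, 0.0493]
tcp_rot: [0.083, 0.997, 0.0, -0.0]
contact_force: [-0.0, -0.0, -0.8]
opening: 0.317
```

```bash
bash g.sh 'go(*PK["yellow"][:2],.046,80.5)'
```

```text
t 8.3 p [0.6012 0.2231 0.0493] F [-0.03 -0.01 -0.81] open 0.317 q [ 0.2   0.43  1.78  0.    0.93 -1.21]
  rot [ 0. -0.  0.] shift cm [ 0.05 -0.05  0.33]
```

Call:
{"method": "servo_tool", "body": {
  "increments": "0 0 0 0 0 0.1 2; 0 0 0 0 0 0.2 2; 0 0 0 0 0 0.25 2; 0 0 0 0 0 0.25 2; 0 0 0 0 0 0.25 2"
}}

```text
time: 8.72
eef_pos: [0.6014, 0.2231, 0.0471]
tcp_rot: [0.083, 0.997, 0.0, 0.0]
contact_force: [-0.8, 0.3, 1.2]
opening: 0.324
```

```bash
bash g.sh 'go(*PK["yellow"][:2],.046,80.5)'
```

```text
t 8.72 p [0.6014 0.2231 0.0471] F [-0.77  0.29  1.22] open 0.324 q [ 0.2   0.44  1.78  0.    0.93 -1.21]
  rot [ 0.  0. -0.] shift cm [ 0.06 -0.05  0.11]
```

Call:
{"method": "servo_tool", "body": {
  "increments": "0 0 0 0 0 0.05 2; 0 0 0 0 0 0.1 2; 0 0 0 0 0 0.1 2; 0 0 0 0 0 0.1 2"
}}

```text
time: 9.05
eef_pos: [0.6014, 0.2231, 0.0471]
tcp_rot: [0.083, 0.997, -0.0, -0.0]
contact_force: [-2.5, -0.2, 5.7]
opening: 0.323
```

Force rises to about 6 N, so it stands on the floor. Release, then rise.

Call:
{"method": "servo_tool", "body": {
  "increments": "0 0 0 0 0 -0.05 2.8; 0 0 0 0 0 -0.05 3.1; 0 0 0 0 0 -0.05 3.6; 0 0 0 0 0 -0.05 4.5; 0 0 0 0 0 -0.05 5.5; 0 0 0 0 0 -0.05 6.5; 0 0 0 0 0 -0.05 7.5; 0 0 0 0 0 -0.05 8.5; 0 0 0 0 0 -0.05 8.5"
}}

```text
time: 9.8
eef_pos: [0.6012, 0.2231, 0.0463]
tcp_rot: [0.083, 0.997, 0.0, 0.0]
contact_force: [0.8, 0.4, 0.5]
opening: 0.998
```

Call:
{"method": "servo_tool", "body": {
  "increments": "0 0 0 0 0 -0.5 8.5; 0 0 0 0 0 -2 8.5; 0 0 0 0 0 -4 8.5; 0 0 0 0 0 -7 8.5; 0 0 0 0 0 -10 8.5; 0 0 0 0 0 -12.5 8.5; 0 0 0 0 0 -13.5 8.5"
}}

```text
time: 10.38
eef_pos: [0.6037, 0.2237, 0.1882]
tcp_rot: [0.083, 0.997, 0.001, 0.005]
contact_force: [0.1, -0.6, 0.9]
opening: 0.994
```

```bash
bash g.sh 'go(*MOD["white"][:2],.18,81.2)
p,d=ctrl.read_camera("side"); W=cloud("side",d); cv2.imwrite("pics/s5.png",cv2.resize(p[60:190,130:270],None,fx=5,fy=4.5)[:,:,::-1])
m=(d>0)&(abs(W[...,1]-.223)<.05)&(W[...,2]>.07)&(W[...,2]<.08)&(abs(W[...,0]-.6)<.06)
print(m.sum(),cv2.minAreaRect((W[m][:,:2]*1000).astype(np.float32)),np.median(W[m][:,2]))'
```

```text
t 10.38 p [0.6037 0.2237 0.1882] F [ 0.06 -0.57  0.87] open 0.994 q [ 0.2   0.26  1.71  0.    1.16 -1.21]
  rot [ 0.003  0.009 -0.012] shift cm [ -1.17 -46.81   0.67]
119 ((598.8250732421875, 221.99371337890625), (28.551589965820312, 34.38557052612305), 84.7857666015625) 0.07577255149293005
```

View pics/s5.png

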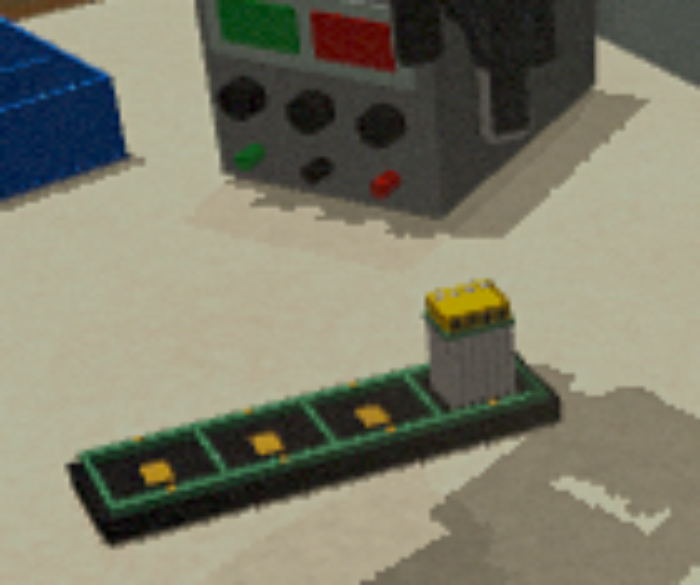

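Yellow stands in the far pocket at (0.599, 0.222) with its top at 0.076, within 2 mm of the centre. Next is white.

Call:
{"method": "servo_tool", "body": {
  "increments": "0 0 0 0 -1.5 0 8.5; 0 0 0 -0.1 -4.5 0 8.5; 0 0 0 -0.2 -8.3 0 8.5; 0 0 0 -0.3 -12.2 0 8.5; 0 0 0 -0.4 -16.1 0 8.5; 0 0 0 -0.5 -20 0 8.5; 0 0 0 -0.6 -23.9 0 8.5; 0 0 0 -0.7 -27.8 0 8.5; 0 0 -0.01 -0.8 -31.7 0 8.5; 0 0 -0.01 -0.9 -35.6 0 8.5"
}}

```text
time: 11.27
eef_pos: [0.5489, -0.1313, 0.1789]
tcp_rot: [0.078, 0.997, 0.001, -0.002]
contact_force: [0.1, -0.2, 0.2]
opening: 0.994
```

Call:
{"method": "servo_tool", "body": {
  "increments": "0 0 0 -0.1 -3.5 0 8.5; 0 0 0 -0.2 -7 0 8.5; 0 0 0 -0.2 -9.4 0 8.5; 0 0 0 -0.3 -10.7 0 8.5; 0 0 0 -0.3 -11.2 0 8.5; 0 0 0 -0.3 -11.2 0 8.5; 0 0 0 -0.3 -11.2 0 8.5"
}}

```text
time: 11.85
eef_pos: [0.5366, -0.2395, 0.1804]
tcp_rot: [0.078, 0.997, 0.001, -0.001]
contact_force: [0.7, 1.0, 0.3]
opening: 0.999
```

```bash
bash g.sh 'go(*MOD["white"][:2],.046,81.2)'
```

```text
t 11.85 p [ 0.5366 -0.2395  0.1804] F [0.72 1.   0.26] open 0.999 q [-0.59  0.16  1.85  0.    1.13 -2.01]
  rot [ 0.001 -0.002 -0.002] shift cm [-0.18 -0.03 13.44]
```

Call:
{"method": "servo_tool", "body": {
  "increments": "0 0 0 -0.1 0 0.5 8.5; 0 0 0 -0.1 0 2 8.5; 0 0 0 -0.1 0 4 8.5; 0 0 0 -0.1 0 6 8.5; 0 0 0 -0.1 0 8 8.5; 0 0 0 -0.1 0 10 8.5; 0 0 0 -0.1 0 11.5 8.5; 0 0 0 -0.1 0 12.7 8.5; 0 0 0 -0.1 0 13.4 8.5; 0 0 0 -0.1 0 13.4 8.5"
}}

```text
time: 12.68
eef_pos: [0.5371, -0.2393, 0.0455]
tcp_rot: [0.077, 0.997, 0.001, -0.001]
contact_force: [-1.3, -0.6, 0.6]
opening: 0.995
```

Call:
{"method": "servo_tool", "body": {
  "increments": "0 0 0 0 0 0 6.5; 0 0 0 0 0 0 5; 0 0 0 0 0 0 3.5; 0 0 0 0 0 0 2; 0 0 0 0 0 0 2; 0 0 0 0 0 0 2; 0 0 0 0 0 0 2; 0 0 0 0 0 0 2; 0 0 0 0 0 0 2"
}}

```text
time: 13.43
eef_pos: [0.5386, -0.2411, 0.0484]
tcp_rot: [0.078, 0.997, -0.0, 0.001]
contact_force: [-0.2, 1.0, 5.0]
opening: 0.321
```

```bash
bash g.sh 'go(*MOD["white"][:2],.18,80.5)'
```

```text
t 13.43 p [ 0.5386 -0.2411  0.0484] F [-0.18  1.04  4.99] open 0.321 q [-0.59  0.34  1.91  0.    0.89 -2.01]
  rot [-0.001  0.001  0.01 ] shift cm [  0.05   0.11 -13.16]
```

Call:
{"method": "servo_tool", "body": {
  "increments": "0 0 0 0 0 -0.5 2; 0 0 0 0 0 -1.2 2; 0 0 0 0 0 -2.2 2; 0 0 0 0 0 -3.6 2; 0 0 0 0 0 -5.4 2; 0 0 0 0 0 -7.5 2; 0 0 0 0 0 -9.6 2; 0 0 0 0 0 -11.5 2; 0 0 0.01 0 0 -12.8 2; 0 0 0.01 0 0 -13.3 2"
}}

```text
time: 14.27
eef_pos: [0.5388, -0.2414, 0.1834]
tcp_rot: [0.083, 0.997, -0.001, 0.002]
contact_force: [1.4, -0.7, -2.5]
opening: 0.321
```

```bash
bash g.sh 'go(*PK["white"][:2],.18,80.5)
p,d=ctrl.read_camera("side"); cv2.imwrite("pics/s6.png",cv2.resize(p[120:340,220:470],None,fx=2.5,fy=2.5)[:,:,::-1])'
```

```text
t 14.27 p [ 0.5388 -0.2414  0.1834] F [ 1.38 -0.72 -2.52] open 0.321 q [-0.59  0.16  1.85 -0.    1.13 -2.  ]
  rot [-0.002  0.004 -0.   ] shift cm [ 6.99 46.79  0.22]
```

View pics/s6.png

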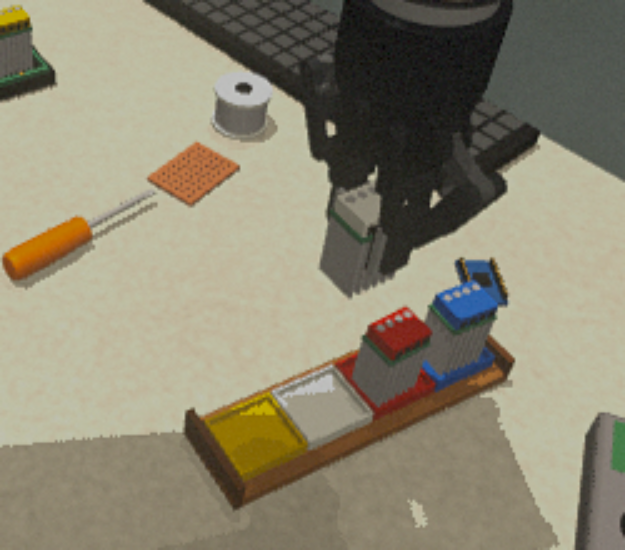

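White is held upright at crop (355,240) and its cradle is empty. Traverse.

Call:
{"method": "servo_tool", "body": {
  "increments": "0 0 0 0.1 0.8 0 2; 0 0 0 0.35 2.4 0 2; 0 0 0 0.7 4.9 0 2; 0 0 0 1.15 7.9 0 2; 0 0 0 1.6 11 0 2; 0 0 0 2.1 14.2 0 2; 0 0 0 2.6 17.4 0 2; 0 0 0 3.1 20.6 0 2; 0 0 0 3.55 23.8 0 2; 0 0 0 4.05 27 0 2"
}}

```text
time: 15.15
eef_pos: [0.5406, 0.0352, 0.1783]
tcp_rot: [0.083, 0.997, 0.0, -0.002]
contact_force: [0.9, -0.1, -1.9]
opening: 0.318
```

Call:
{"method": "servo_tool", "body": {
  "increments": "0 0 0 0.5 3.2 0 2; 0 0 0 0.95 6.4 0 2; 0 0 0 1.4 9.6 0 2; 0 0 0 1.9 12.8 0 2; 0 0 0 2.3 15.5 0 2; 0 0 0 2.6 17.6 0 2; 0 0 0 2.8 19 0 2; 0 0 0 2.95 19.7 0 2; 0 0 0 2.95 19.7 0 2; 0 0 0 2.95 19.7 0 2"
}}

```text
time: 15.98
eef_pos: [0.5454, 0.2311, 0.1796]
tcp_rot: [0.083, 0.997, -0.0, -0.001]
contact_force: [-0.1, 0.1, -2.4]
opening: 0.321
```

```bash
bash g.sh 'go(*PK["white"][:2],.065,80.5)'
```

```text
t 15.98 p [0.5454 0.2311 0.1796] F [-0.15  0.12 -2.41] open 0.321 q [ 0.23  0.17  1.84 -0.    1.13 -1.18]
  rot [-0.001 -0.001  0.   ] shift cm [-0.21  0.09 11.46]
```

Call:
{"method": "servo_tool", "body": {
  "increments": "0 0 0 0 0 0.5 2; 0 0 0 -0.15 0.05 2 2; 0 0 0 -0.15 0.05 4 2; 0 0 0 -0.15 0.05 6 2; 0 0 0 -0.15 0.05 8 2; 0 0 0 -0.15 0.05 9.7 2; 0 0 0 -0.15 0.05 10.8 2; 0 0 0 -0.15 0.05 11.3 2; 0 0 0 -0.15 0.05 11.3 2; 0 0 0 -0.15 0.05 11.3 2"
}}

```text
time: 16.82
eef_pos: [0.5481, 0.2313, 0.0679]
tcp_rot: [0.083, 0.997, 0.0, 0.0]
contact_force: [-0.3, -0.7, -1.7]
opening: 0.325
```

```bash
bash g.sh 'go(*PK["white"][:2],.046,80.5)
p,d=ctrl.read_camera("side");cv2.imwrite("pics/s7.png",cv2.resize(p[60:190,130:270],None,fx=5,fy=4.5)[:,:,::-1])'
```

```text
t 16.82 p [0.5481 0.2313 0.0679] F [-0.3  -0.68 -1.7 ] open 0.325 q [ 0.23  0.32  1.89 -0.    0.93 -1.18]
  rot [ 0.     0.001 -0.001] shift cm [0.08 0.02 2.19]
```

View pics/s7.png

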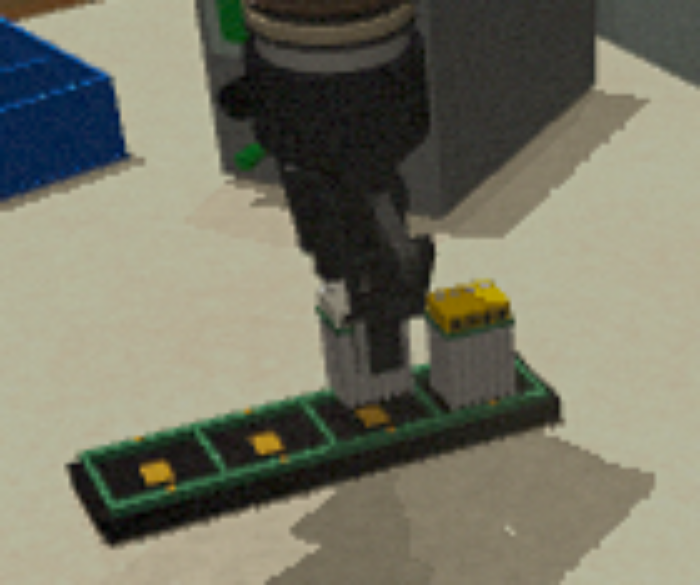

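White is above the third pocket (crop (370,390)), clear of yellow. Lowering slowly.

Call:
{"method": "servo_tool", "body": {
  "increments": "0 0 0 0 0 0.4 2; 0 0 0 0 0 0.8 2; 0 0 0 0 0 1.2 2; 0 0 0 0 0 1.4 2; 0 0 0 0 0 1.6 2; 0 0 0 0 0 1.7 2; 0 0 0 0 0 1.75 2; 0 0 0 0 0 1.8 2; 0 0 0 0 0 1.8 2; 0 0 0 0 0 1.8 2"
}}

```text
time: 17.7
eef_pos: [0.5476, 0.2317, 0.0494]
tcp_rot: [0.083, 0.997, 0.0, 0.0]
contact_force: [-0.4, -1.3, -1.7]
opening: 0.32
```

Call:
{"method": "servo_tool", "body": {
  "increments": "0 0 0 0 0 0.1 2; 0 0 0 0 0 0.15 2; 0 0 0 0 0 0.2 2; 0 0 0 0 0 0.2 2; 0 0 0 0 0 0.2 2"
}}

```text
time: 18.12
eef_pos: [0.5478, 0.2317, 0.0484]
tcp_rot: [0.083, 0.997, 0.0, 0.0]
contact_force: [-2.5, -1.9, 5.9]
opening: 0.324
```

Contact, about 6 N. Release, rise, and head straight for red.

Call:
{"method": "servo_tool", "body": {
  "increments": "0 0 0 0 0 -0.05 2.8; 0 0 0 0 0 -0.05 3.1; 0 0 0 0 0 -0.05 3.6; 0 0 0 0 0 -0.05 4.5; 0 0 0 0 0 -0.05 5.5; 0 0 0 0 0 -0.05 6.5; 0 0 0 0 0 -0.05 7.5; 0 0 0 0 0 -0.05 8.5; 0 0 0 0 0 -0.05 8.5"
}}

```text
time: 18.87
eef_pos: [0.5475, 0.2316, 0.0478]
tcp_rot: [0.083, 0.997, -0.0, 0.0]
contact_force: [-0.5, 0.2, -0.4]
opening: 0.995
```

Call:
{"method": "servo_tool", "body": {
  "increments": "0 0 0 0 0 -0.5 8.5; 0 0 0 0 0 -2 8.5; 0 0 0 0 0 -4 8.5; 0 0 0 0 0 -7 8.5; 0 0 0 0 0 -10 8.5; 0 0 0 0 0 -12.3 8.5; 0 0 0 0 0 -13.2 8.5; 0 0 0 0 0 -13.2 8.5"
}}

```text
time: 19.53
eef_pos: [0.5493, 0.2321, 0.1834]
tcp_rot: [0.083, 0.997, 0.001, 0.003]
contact_force: [-0.0, 0.7, -0.6]
opening: 0.993
```

```bash
bash g.sh 'go(*MOD["red"][:2],.18,81.4)
p,d=ctrl.read_camera("side"); W=cloud("side",d); cv2.imwrite("pics/s8.png",cv2.resize(p[60:190,130:270],None,fx=5,fy=4.5)[:,:,::-1])
m=(d>0)&(abs(W[...,1]-.23)<.05)&(W[...,2]>.07)&(W[...,2]<.08)&(abs(W[...,0]-.547)<.027)
print(m.sum(),cv2.minAreaRect((W[m][:,:2]*1000).astype(np.float32)),np.median(W[m][:,2]))'
```

```text
t 19.53 p [0.5493 0.2321 0.1834] F [-0.03  0.65 -0.63] open 0.993 q [ 0.23  0.17  1.83  0.    1.13 -1.18]
  rot [ 0.003  0.006 -0.016] shift cm [-11.94 -47.25   0.29]
122 ((545.6028442382812, 229.61553955078125), (28.655406951904297, 33.97154235839844), 75.9666748046875) 0.0757826241321708
```

View pics/s8.png

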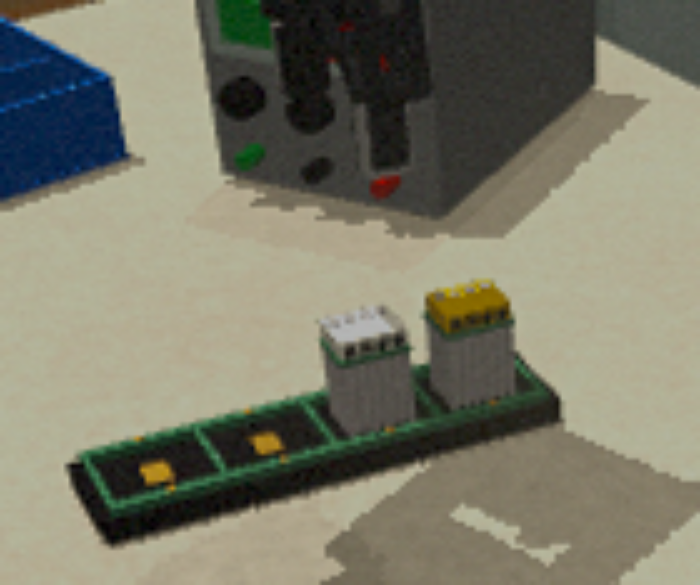

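White stands in its pocket at (0.546, 0.230), top at 0.076. Now red.

Call:
{"method": "servo_tool", "body": {
  "increments": "0 0 0 -0.4 -1.5 0 8.5; 0 0 0 -1.1 -4.5 0 8.5; 0 0 0 -2.1 -8.3 0 8.5; 0 0 0 -3.1 -12.2 0 8.5; 0 0 0 -4.1 -16.1 0 8.5; 0 0 -0.01 -5 -20 0 8.5; 0 0 -0.01 -6 -23.9 0 8.5; 0 0 -0.016 -7 -27.8 0 8.5; 0 0 -0.016 -8 -31.7 0 8.5; 0 0 -0.016 -9 -35.6 0 8.5"
}}

```text
time: 20.42
eef_pos: [0.5759, -0.1358, 0.1767]
tcp_rot: [0.075, 0.997, 0.001, -0.002]
contact_force: [0.4, 0.1, 0.3]
opening: 0.997
```

Call:
{"method": "servo_tool", "body": {
  "increments": "0 0 0 -0.9 -3.6 0 8.5; 0 0 0 -1.8 -7 0 8.5; 0 0 0 -2.4 -9.6 0 8.5; 0 0 0 -2.8 -11.1 0 8.5; 0 0 0 -2.9 -11.6 0 8.5; 0 0 0 -2.9 -11.6 0 8.5; 0 0 0 -2.9 -11.6 0 8.5; 0 0 0 -2.9 -11.6 0 8.5"
}}

```text
time: 21.08
eef_pos: [0.5888, -0.2515, 0.1792]
tcp_rot: [0.074, 0.997, 0.001, -0.001]
contact_force: [0.3, -0.3, -0.9]
opening: 0.994
```

```bash
bash g.sh 'go(*MOD["red"][:2],.046,81.4)'
```

```text
t 21.08 p [ 0.5888 -0.2515  0.1792] F [ 0.28 -0.28 -0.92] open 0.994 q [-0.56  0.27  1.72  0.    1.15 -1.98]
  rot [ 0.001 -0.001  0.002] shift cm [-0.08 -0.22 13.32]
```

Call:
{"method": "servo_tool", "body": {
  "increments": "0 0 0 -0.1 -0.2 0.5 8.5; 0 0 0 -0.1 -0.2 2 8.5; 0 0 0 -0.1 -0.2 4 8.5; 0 0 0 -0.1 -0.2 6 8.5; 0 0 0 -0.1 -0.2 8 8.5; 0 0 0 -0.1 -0.2 10 8.5; 0 0 0 -0.1 -0.2 11.5 8.5; 0 0 0 -0.1 -0.2 12.7 8.5; 0 0 0 -0.1 -0.2 13.3 8.5; 0 0 0 -0.1 -0.2 13.3 8.5"
}}

```text
time: 21.92
eef_pos: [0.5889, -0.2547, 0.0452]
tcp_rot: [0.075, 0.997, 0.001, -0.001]
contact_force: [0.4, -0.7, 0.6]
opening: 0.994
```

Call:
{"method": "servo_tool", "body": {
  "increments": "0 0 0 0 0 0 6.5; 0 0 0 0 0 0 5; 0 0 0 0 0 0 3.5; 0 0 0 0 0 0 2; 0 0 0 0 0 0 2; 0 0 0 0 0 0 2; 0 0 0 0 0 0 2; 0 0 0 0 0 0 2; 0 0 0 0 0 0 2"
}}

```text
time: 22.67
eef_pos: [0.5902, -0.2559, 0.0479]
tcp_rot: [0.075, 0.997, -0.0, 0.001]
contact_force: [-0.5, 1.1, 5.3]
opening: 0.321
```

```bash
bash g.sh 'go(*MOD["red"][:2],.18,80.5)'
```

```text
t 22.67 p [ 0.5902 -0.2559  0.0479] F [-0.5   1.06  5.29] open 0.321 q [-0.57  0.44  1.77  0.    0.93 -1.99]
  rot [-0.001  0.002  0.016] shift cm [  0.12   0.2  -13.21]
```

Call:
{"method": "servo_tool", "body": {
  "increments": "0 0 0 0 0 -0.5 2; 0 0 0 0 0 -1.2 2; 0 0 0 0 0 -2.2 2; 0 0 0 0 0 -3.6 2; 0 0 0 0 0 -5.4 2; 0 0 0 0 0 -7.5 2; 0 0 0 0 0 -9.6 2; 0 0 0 0 0 -11.5 2; 0 0 0.01 0 0 -12.8 2; 0 0 0.016 0 0 -13.3 2"
}}

```text
time: 23.5
eef_pos: [0.5908, -0.2563, 0.1839]
tcp_rot: [0.083, 0.997, -0.001, 0.003]
contact_force: [1.1, -0.3, -0.1]
opening: 0.325
```

```bash
bash g.sh 'go(*PK["red"][:2],.18,80.5)
p,d=ctrl.read_camera("side"); cv2.imwrite("pics/s9.png",cv2.resize(p[120:340,220:470],None,fx=2.5,fy=2.5)[:,:,::-1])'
```

```text
t 23.5 p [ 0.5908 -0.2563  0.1839] F [ 1.12 -0.34 -0.09] open 0.325 q [-0.57  0.27  1.71 -0.    1.15 -1.97]
  rot [-0.002  0.005 -0.001] shift cm [17.77 47.4   0.19]
```

View pics/s9.png

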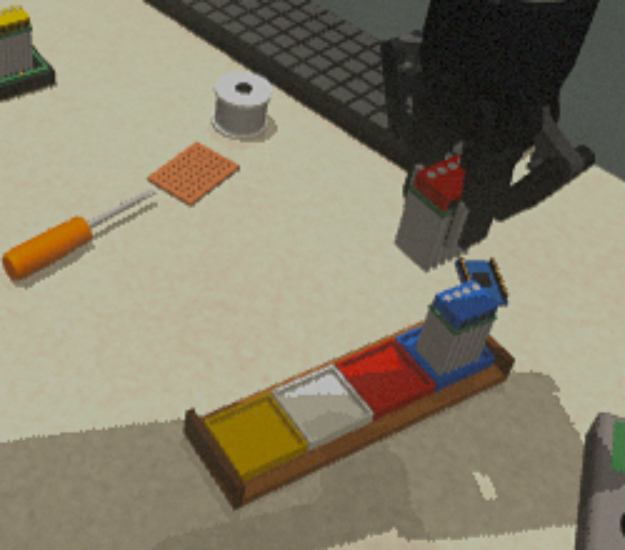

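Red is held at crop (440,200); blue still stands in place at (465,310).

Call:
{"method": "servo_tool", "body": {
  "increments": "0 0 0 0.3 0.8 0 2; 0 0 0 0.9 2.4 0 2; 0 0 0 1.8 4.9 0 2; 0 0 0 3 7.9 0 2; 0 0 0 4.1 11 0 2; 0 0 0 5.3 14.2 0 2; 0 0 0 6.5 17.4 0 2; 0 0 0 7.7 20.6 0 2; 0 0 0 8.9 23.8 0 2; 0 0 0 10.1 27 0 2"
}}

```text
time: 24.38
eef_pos: [0.5319, 0.0304, 0.1778]
tcp_rot: [0.083, 0.997, 0.0, -0.002]
contact_force: [0.4, 0.4, -1.1]
opening: 0.325
```

Call:
{"method": "servo_tool", "body": {
  "increments": "0 0 0 1.2 3.2 0 2; 0 0 0 2.4 6.4 0 2; 0 0 0 3.6 9.6 0 2; 0 0 0 4.8 12.8 0 2; 0 0 0 5.9 15.7 0 2; 0 0 0 6.8 18.1 0 2; 0 0 0 7.4 19.7 0 2; 0 0 0 7.6 20.3 0 2; 0 0 0 7.6 20.3 0 2; 0 0 0 7.6 20.3 0 2"
}}

```text
time: 25.22
eef_pos: [0.492, 0.2401, 0.1788]
tcp_rot: [0.082, 0.997, -0.001, -0.001]
contact_force: [0.2, 0.0, -1.0]
opening: 0.321
```

```bash
bash g.sh 'go(*PK["red"][:2],.065,80.5)'
```

```text
t 25.22 p [0.492  0.2401 0.1788] F [ 0.24  0.02 -0.97] open 0.321 q [ 0.27  0.07  1.95 -0.    1.12 -1.14]
  rot [-0.001 -0.002  0.001] shift cm [-0.23  0.1  11.37]
```

Call:
{"method": "servo_tool", "body": {
  "increments": "0 0 0 0 0 0.5 2; 0 0 0 -0.15 0.05 2 2; 0 0 0 -0.15 0.05 4 2; 0 0 0 -0.15 0.05 6 2; 0 0 0 -0.15 0.05 8 2; 0 0 0 -0.15 0.05 9.7 2; 0 0 0 -0.15 0.05 10.8 2; 0 0 0 -0.15 0.05 11.3 2; 0 0 0 -0.15 0.05 11.3 2; 0 0 0 -0.15 0.05 11.3 2"
}}

```text
time: 26.05
eef_pos: [0.4952, 0.2402, 0.0673]
tcp_rot: [0.083, 0.997, 0.0, 0.0]
contact_force: [-1.0, 0.5, -1.7]
opening: 0.324
```

```bash
bash g.sh 'go(*PK["red"][:2],.046,80.5)
p,d=ctrl.read_camera("side");cv2.imwrite("pics/s10.png",cv2.resize(p[60:190,130:270],None,fx=5,fy=4.5)[:,:,::-1])'
```

```text
t 26.05 p [0.4952 0.2402 0.0673] F [-1.02  0.51 -1.68] open 0.324 q [ 0.27  0.23  2.   -0.    0.91 -1.14]
  rot [ 0.     0.001 -0.001] shift cm [0.11 0.02 2.13]
```

View pics/s10.png

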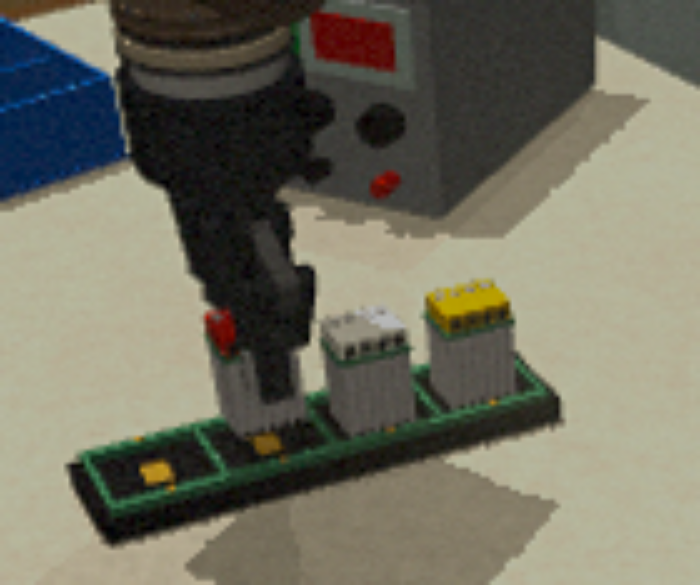

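Red is over the second pocket (crop (265,420)). Lowering.

Call:
{"method": "servo_tool", "body": {
  "increments": "0 0 0 0 0 0.4 2; 0 0 0 0 0 0.8 2; 0 0 0 0 0 1.2 2; 0 0 0 0 0 1.4 2; 0 0 0 0 0 1.6 2; 0 0 0 0 0 1.7 2; 0 0 0 0 0 1.75 2; 0 0 0 0 0 1.8 2; 0 0 0 0 0 1.8 2; 0 0 0 0 0 1.8 2"
}}

```text
time: 26.93
eef_pos: [0.4947, 0.2405, 0.0489]
tcp_rot: [0.083, 0.997, 0.0, 0.0]
contact_force: [0.4, 0.3, -2.4]
opening: 0.326
```

Call:
{"method": "servo_tool", "body": {
  "increments": "0 0 0 0 0 0.1 2; 0 0 0 0 0 0.15 2; 0 0 0 0 0 0.2 2; 0 0 0 0 0 0.2 2; 0 0 0 0 0 0.2 2"
}}

```text
time: 27.35
eef_pos: [0.4949, 0.2406, 0.0479]
tcp_rot: [0.083, 0.997, -0.0, 0.0]
contact_force: [-2.5, -1.0, 4.6]
opening: 0.322
```

Call:
{"method": "servo_tool", "body": {
  "increments": "0 0 0 0 0 -0.05 2.8; 0 0 0 0 0 -0.05 3.1; 0 0 0 0 0 -0.05 3.6; 0 0 0 0 0 -0.05 4.5; 0 0 0 0 0 -0.05 5.5; 0 0 0 0 0 -0.05 6.5; 0 0 0 0 0 -0.05 7.5; 0 0 0 0 0 -0.05 8.5; 0 0 0 0 0 -0.05 8.5"
}}

```text
time: 28.1
eef_pos: [0.4946, 0.2405, 0.0473]
tcp_rot: [0.083, 0.997, -0.0, -0.0]
contact_force: [0.1, -0.3, 0.8]
opening: 0.99
```

Call:
{"method": "servo_tool", "body": {
  "increments": "0 0 0 0 0 -0.5 8.5; 0 0 0 0 0 -2 8.5; 0 0 0 0 0 -4 8.5; 0 0 0 0 0 -7 8.5; 0 0 0 0 0 -10 8.5; 0 0 0 0 0 -12.3 8.5; 0 0 0 0 0 -13.2 8.5; 0 0 0 0 0 -13.2 8.5"
}}

```text
time: 28.77
eef_pos: [0.4963, 0.241, 0.1827]
tcp_rot: [0.083, 0.997, 0.001, 0.003]
contact_force: [-0.2, 0.4, 0.0]
opening: 0.993
```

```bash
bash g.sh 'go(*MOD["blue"][:2],.18,75.5)
p,d=ctrl.read_camera("side"); W=cloud("side",d); cv2.imwrite("pics/s11.png",np.hstack([cv2.resize(p[60:190,130:270],None,fx=2.8,fy=2.8),cv2.resize(p[190:320,300:440],None,fx=2.8,fy=2.8)])[:,:,::-1])
for c in((.494,.2406),(.6453,-.2657)):
  m=(d>0)&(abs(W[...,1]-c[1])<.04)&(W[...,2]>.066)&(W[...,2]<.08)&(abs(W[...,0]-c[0])<.03)
  print(m.sum(),cv2.minAreaRect((W[m][:,:2]*1000).astype(np.float32)),np.median(W[m][:,2]))'
```

```text
t 28.77 p [0.4963 0.241  0.1827] F [-0.23  0.38  0.03] open 0.993 q [ 0.27  0.07  1.94 -0.    1.12 -1.14]
  rot [0.003 0.006 0.087] shift cm [-23.05 -47.52   0.28]
154 ((492.97906494140625, 240.29615783691406), (31.520347595214844, 33.67334747314453), 79.66169738769531) 0.07526617037424088
323 ((644.1655883789062, -265.9103698730469), (27.435283660888672, 34.645606994628906), 78.35542297363281) 0.0753655363498068
```

View pics/s11.png

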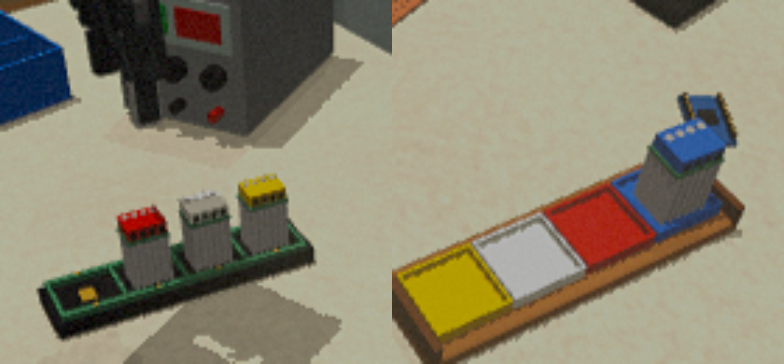

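Red is placed at (0.493, 0.240). Blue is unmoved at (0.644, −0.266). Last one.

Call:
{"method": "servo_tool", "body": {
  "increments": "0 0 0 -0.7 -1.5 0 8.5; 0 0 0 -2 -4.2 0 8.5; 0 0 0 -3.8 -7.8 0 8.5; 0 0 0.02 -5.5 -11.4 0 8.5; 0 0 0.03 -7.3 -15 0 8.5; 0 0 0.04 -9 -18.6 0 8.5; 0 0 0.05 -10.8 -22.2 0 8.5; 0 0 0.06 -12.5 -25.8 0 8.5; 0 0 0.07 -14.2 -29.4 0 8.5; 0 0 0.087 -16 -33 0 8.5"
}}

```text
time: 29.65
eef_pos: [0.5966, -0.1129, 0.176]
tcp_rot: [0.127, 0.992, 0.001, -0.003]
contact_force: [0.8, 0.1, 0.4]
opening: 0.994
```

```bash
bash g.sh 'go(*MOD["blue"][:2],.18,75.7)'
```

```text
t 29.65 p [ 0.5966 -0.1129  0.176 ] F [0.75 0.14 0.36] open 0.994 q [-0.35  0.21  1.8   0.    1.14 -1.67]
  rot [ 0.001 -0.005 -0.004] shift cm [ -8.55 -13.57  -0.45]
```

Call:
{"method": "servo_tool", "body": {
  "increments": "0 0 0 -1.9 -3 -0.1 8.5; 0 0 0 -3.8 -6 -0.2 8.5; 0 0 0 -5.6 -9 -0.3 8.5; 0 0 0 -7.1 -11.4 -0.3 8.5; 0 0 0 -8 -12.9 -0.3 8.5; 0 0 0 -8.4 -13.4 -0.3 8.5; 0 0 0 -8.4 -13.4 -0.3 8.5; 0 0 0 -8.4 -13.4 -0.3 8.5; 0 0 0 -8.4 -13.4 -0.3 8.5"
}}

```text
time: 30.4
eef_pos: [0.6452, -0.2605, 0.1811]
tcp_rot: [0.125, 0.992, 0.001, -0.001]
contact_force: [-0.1, 0.4, 0.1]
opening: 0.994
```

```bash
bash g.sh 'go(*MOD["blue"][:2],.046,75.7)'
```

```text
t 30.4 p [ 0.6452 -0.2605  0.1811] F [-0.12  0.37  0.09] open 0.994 q [-0.53  0.38  1.57  0.    1.19 -1.85]
  rot [ 0.001 -0.002 -0.002] shift cm [-0.17 -0.52 13.51]
```

Call:
{"method": "servo_tool", "body": {
  "increments": "0 0 0 -0.1 -0.2 0.5 8.5; 0 0 0 -0.1 -0.5 2 8.5; 0 0 0 -0.1 -0.5 4 8.5; 0 0 0 -0.1 -0.5 6 8.5; 0 0 0 -0.1 -0.5 8 8.5; 0 0 0 -0.1 -0.5 10 8.5; 0 0 0 -0.1 -0.5 11.5 8.5; 0 0 0 -0.1 -0.5 12.7 8.5; 0 0 0 -0.1 -0.5 13.4 8.5; 0 0 0 -0.1 -0.5 13.4 8.5"
}}

```text
time: 31.23
eef_pos: [0.6444, -0.2665, 0.046]
tcp_rot: [0.126, 0.992, 0.001, -0.002]
contact_force: [-1.0, -0.3, -0.6]
opening: 0.994
```

Call:
{"method": "servo_tool", "body": {
  "increments": "0 0 0 0 0 0 6.5; 0 0 0 0 0 0 5; 0 0 0 0 0 0 3.5; 0 0 0 0 0 0 2; 0 0 0 0 0 0 2; 0 0 0 0 0 0 2; 0 0 0 0 0 0 2; 0 0 0 0 0 0 2; 0 0 0 0 0 0 2"
}}

```text
time: 31.98
eef_pos: [0.6463, -0.2676, 0.0496]
tcp_rot: [0.126, 0.992, -0.0, 0.001]
contact_force: [-0.6, 1.2, 6.4]
opening: 0.318
```

```bash
bash g.sh 'go(*MOD["blue"][:2],.18,80.5)'
```

```text
t 31.98 p [ 0.6463 -0.2676  0.0496] F [-0.61  1.19  6.38] open 0.318 q [-0.54  0.54  1.62  0.    0.98 -1.86]
  rot [-0.     0.002 -0.087] shift cm [  0.12   0.15 -13.04]
```

Call:
{"method": "servo_tool", "body": {
  "increments": "0 0 0 0 0 -0.5 2; 0 0 0 0 0 -1.2 2; 0 0 0 0 0 -2.2 2; 0 0 0 0 0 -3.6 2; 0 0 0 0 0 -5.4 2; 0 0 -0.02 0 0 -7.5 2; 0 0 -0.04 0 0 -9.6 2; 0 0 -0.06 0 0 -11.5 2; 0 0 -0.075 0 0 -12.7 2; 0 0 -0.087 0 0 -13.1 2"
}}

```text
time: 32.82
eef_pos: [0.6468, -0.268, 0.1836]
tcp_rot: [0.082, 0.997, -0.001, 0.003]
contact_force: [-0.4, 0.1, -0.5]
opening: 0.322
```

```bash
bash g.sh 'go(*PK["blue"][:2],.18,80.5)
p,d=ctrl.read_camera("side"); cv2.imwrite("pics/s12.png",cv2.resize(p[120:340,220:470],None,fx=2.5,fy=2.5)[:,:,::-1])'
```

```text
t 32.82 p [ 0.6468 -0.268   0.1836] F [-0.36  0.07 -0.45] open 0.322 q [-0.54  0.39  1.56 -0.    1.18 -1.94]
  rot [-0.002  0.006  0.001] shift cm [28.81 47.67  0.1 ]
```

View pics/s12.png

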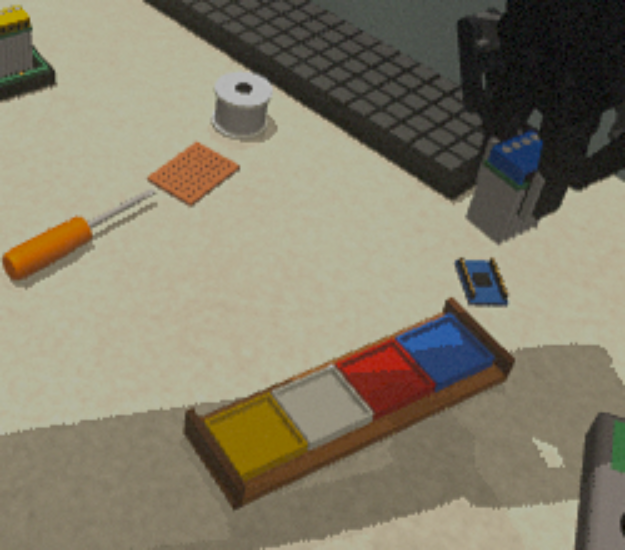

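Blue is held at crop (510,185); all cradles are empty.

Call:
{"method": "servo_tool", "body": {
  "increments": "0 0 0 0.5 0.8 0 2; 0 0 0 1.5 2.4 0 2; 0 0 0 3 4.9 0 2; 0 0 0 4.8 7.9 0 2; 0 0 0 6.6 11 0 2; 0 0 0 8.5 14.1 0 2; 0 0 0 10.4 17.2 0 2; 0 0 0 12.3 20.3 0 2; 0 0 0 14.1 23.4 0 2; 0 0 0 16 26.5 0 2"
}}

```text
time: 33.7
eef_pos: [0.5289, 0.0226, 0.1772]
tcp_rot: [0.083, 0.997, 0.0, -0.002]
contact_force: [0.4, 1.1, -2.7]
opening: 0.323
```

Call:
{"method": "servo_tool", "body": {
  "increments": "0 0 0 1.9 3.1 0 2; 0 0 0 3.7 6.2 0 2; 0 0 0 5.6 9.3 0 2; 0 0 0 7.5 12.4 0 2; 0 0 0 9.3 15.4 0 2; 0 0 0 10.9 18.1 0 2; 0 0 0 12.1 20.1 0 2; 0 0 0 12.7 21 0 2; 0 0 0 12.7 21.1 0 2; 0 0 0 12.7 21.1 0 2"
}}

```text
time: 34.53
eef_pos: [0.4402, 0.2494, 0.1783]
tcp_rot: [0.082, 0.997, -0.001, -0.001]
contact_force: [0.3, -0.5, -1.4]
opening: 0.317
```

```bash
bash g.sh 'go(*PK["blue"][:2],.065,80.5)'
```

```text
t 34.53 p [0.4402 0.2494 0.1783] F [ 0.27 -0.45 -1.37] open 0.317 q [ 0.31 -0.02  2.05 -0.    1.12 -1.09]
  rot [-0.001 -0.001  0.001] shift cm [-0.08  0.04 11.33]
```

Call:
{"method": "servo_tool", "body": {
  "increments": "0 0 0 0 0 0.5 2; 0 0 0 0 0.05 2 2; 0 0 0 0 0.05 4 2; 0 0 0 0 0.05 6 2; 0 0 0 0 0.05 8 2; 0 0 0 0 0.05 9.7 2; 0 0 0 0 0.05 10.8 2; 0 0 0 0 0.05 11.3 2; 0 0 0 0 0.05 11.3 2; 0 0 0 0 0.05 11.3 2"
}}

```text
time: 35.37
eef_pos: [0.4418, 0.2498, 0.0667]
tcp_rot: [0.083, 0.997, 0.0, 0.0]
contact_force: [0.2, 0.2, -1.8]
opening: 0.318
```

```bash
bash g.sh 'go(*PK["blue"][:2],.046,80.5)
p,d=ctrl.read_camera("side");cv2.imwrite("pics/s13.png",cv2.resize(p[60:190,130:270],None,fx=5,fy=4.5)[:,:,::-1])'
```

```text
t 35.37 p [0.4418 0.2498 0.0667] F [ 0.19  0.23 -1.8 ] open 0.318 q [ 0.31  0.15  2.1  -0.    0.89 -1.09]
  rot [ 0.     0.001 -0.001] shift cm [ 0.08 -0.04  2.07]
```

View pics/s13.png

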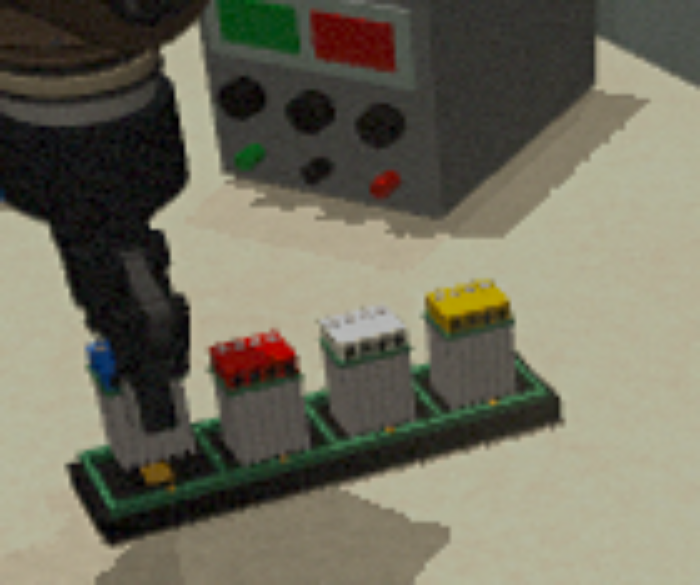

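Blue is centred over the nearest pocket (crop (155,450)), clear of red.

Call:
{"method": "servo_tool", "body": {
  "increments": "0 0 0 0 0 0.4 2; 0 0 0 0 0 0.8 2; 0 0 0 0 0 1.1 2; 0 0 0 0 0 1.3 2; 0 0 0 0 0 1.45 2; 0 0 0 0 0 1.55 2; 0 0 0 0 0 1.6 2; 0 0 0 0 0 1.6 2; 0 0 0 0 0 1.6 2"
}}

```text
time: 36.17
eef_pos: [0.4412, 0.2501, 0.0504]
tcp_rot: [0.083, 0.997, 0.0, 0.0]
contact_force: [-0.8, -0.4, -1.3]
opening: 0.32
```

Call:
{"method": "servo_tool", "body": {
  "increments": "0 0 0 0 0 0.1 2; 0 0 0 0 0 0.15 2; 0 0 0 0 0 0.2 2; 0 0 0 0 0 0.2 2; 0 0 0 0 0 0.2 2"
}}

```text
time: 36.58
eef_pos: [0.4415, 0.2502, 0.0496]
tcp_rot: [0.083, 0.997, -0.0, 0.0]
contact_force: [-2.3, -1.3, 6.6]
opening: 0.318
```

Call:
{"method": "servo_tool", "body": {
  "increments": "0 0 0 0 0 -0.05 2.8; 0 0 0 0 0 -0.05 3.1; 0 0 0 0 0 -0.05 3.6; 0 0 0 0 0 -0.05 4.5; 0 0 0 0 0 -0.05 5.5; 0 0 0 0 0 -0.05 6.5; 0 0 0 0 0 -0.05 7.5; 0 0 0 0 0 -0.05 8.5; 0 0 0 0 0 -0.05 8.5"
}}

```text
time: 37.33
eef_pos: [0.4411, 0.2501, 0.0488]
tcp_rot: [0.083, 0.997, -0.0, -0.0]
contact_force: [-0.8, -0.2, 0.5]
opening: 0.996
```

Call:
{"method": "servo_tool", "body": {
  "increments": "0 0 0 0 0 -0.5 8.5; 0 0 0 0 0 -2 8.5; 0 0 0 0 0 -4 8.5; 0 0 0 0 0 -7 8.5; 0 0 0 0 0 -10 8.5; 0 0 0 0 0 -12.3 8.5; 0 0 0 0 0 -13.2 8.5; 0 0 0 0 0 -13.2 8.5"
}}

```text
time: 38.0
eef_pos: [0.4427, 0.2507, 0.184]
tcp_rot: [0.083, 0.997, 0.001, 0.003]
contact_force: [0.0, 0.1, 0.4]
opening: 0.993
```

Call:
{"method": "servo_tool", "body": {
  "increments": "0 0 0 0 -2 0 8.5; 0 0 0 0 -5 0 8.5; 0 0 0 0 -8.5 0 8.5; 0 0 0 0 -12 0 8.5; 0 0 0 0 -15.5 0 8.5; 0 0 0 0 -18 0 8.5; 0 0 0 0 -19.5 0 8.5; 0 0 0 0 -20 0 8.5; 0 0 0 0 -20 0 8.5; 0 0 0 0 -20 0 8.5"
}}

```text
time: 38.83
eef_pos: [0.4076, 0.0532, 0.1798]
tcp_rot: [0.083, 0.997, 0.0, -0.001]
contact_force: [-0.4, 0.2, 0.3]
opening: 0.995
```

```bash
bash g.sh 'go(*PK["blue"][:2],.046,80.5)
o=[]
for n in("side","top"):
  p,d=ctrl.read_camera(n); W=cloud(n,d); o.append(cv2.resize(p[60:190,130:270] if n=="side" else p[130:290,60:180],(390,380))[:,:,::-1])
  for k,c in PK.items():
    m=(d>0)&(np.hypot(W[...,0]-c[0],W[...,1]-c[1])<.0265)&(W[...,2]>.07)&(W[...,2]<.08)
    r=cv2.minAreaRect((W[m][:,:2]*1000).astype(np.float32))
    print(n,k,c[:2],m.sum(),np.round(r[0],1),np.round(r[1],1),round(r[2],1),np.median(W[m][:,2]).round(4),np.median(p[m],axis=0))
cv2.imwrite("pics/fin.png",np.hstack(o))'
```

```text
t 38.83 p [0.4076 0.0532 0.1798] F [-0.39  0.24  0.34] open 0.995 q [-0.12 -0.26  2.25  0.    1.15 -1.52]
  rot [ 0.    -0.002 -0.   ] shift cm [-0.06 19.91 13.39]
side yellow (0.6007, 0.2227) 117 [599.3 221.9] [31.9 33.4] 81.8 0.0757 [180. 157.   0.]
side white (0.5474, 0.2316) 71 [552.3 229.6] [28.9 21.5] 75.3 0.0756 [178. 178. 166.]
side red (0.4942, 0.2406) 28 [481.8 235. ] [15.3 13.2] 77.4 0.0747 [96. 13.  7.]
side blue (0.4409, 0.2495) 138 [439.7 248.9] [28.  34.4] 82.4 0.0757 [ 19.   88.  159.5]
top yellow (0.6007, 0.2227) 291 [600.8 222.4] [27.2 34.1] 81.0 0.0757 [126. 125.  34.]
top white (0.5474, 0.2316) 301 [547.9 230.8] [27.2 34. ] 80.7 0.0757 [126. 130. 137.]
top red (0.4942, 0.2406) 303 [494.5 239.7] [26.9 33.9] 81.1 0.0758 [125.  30.  27.]
top blue (0.4409, 0.2495) 307 [441.3 249.3] [27.2 33.7] 82.0 0.0758 [ 31.  70. 135.]
```

View pics/fin.png

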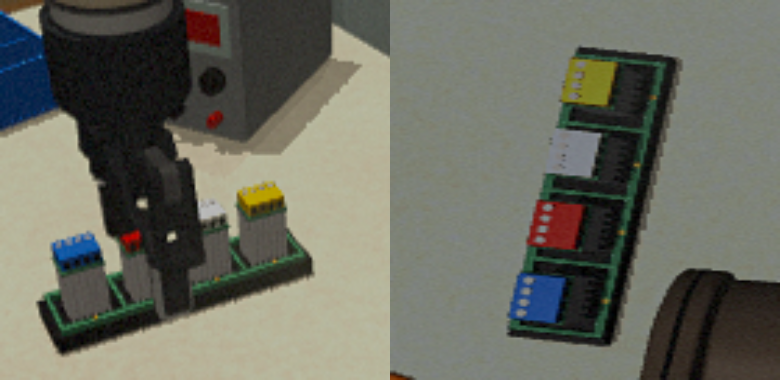

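All four stand upright, centred to about 1 mm in the top view. Their tops are at 0.076 m and the arm is clear.

```bash
bash g.sh 'print(ctrl.sign_off())'
```

```text
the job is handed in; nothing more can be done
None
```

All four modules now stand upright, terminal blocks up, in the green test rack in reverse order. From nearest to farthest they are blue, red, white, yellow. I handed the job in at about 39 s of the allowed 112 s.

- **Setting down:** I lowered each module until the wrist force showed about 5 to 7 N of floor contact, then opened the fingers and moved away. The force readings I saw stayed below 7 N.
- **Final top view:** all four are within about 1 mm of their pocket centres. Their tops are at 0.076 m, as they should be for standing on the pocket floor. The gripper is open and clear of everything.
- **Checks that disagreed:** in the last side view the gripper hid part of red and white, so those two side readings were incomplete. White came out about 5 mm off and red about 12 mm off. I relied on the top view and on the side views taken right after each was placed, which put both within about 3 mm of centre.

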